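Put the sample tin away in the mixing-room drawer and shut it

ROBOT

A 6-joint arm with a two-finger parallel gripper is mounted at the origin on the work surface. World frame = base frame: x ahead of the robot, y to its left, z up, the work surface at z = 0. Lengths are in m, angles in rad, forces in N, time in s.
With the tool pointing down it reaches from about 0.275 to 0.975 m from the base axis. Payload 8.4 kg.
Tool frame: the origin (TCP) lies on the centre line of the jaws, within the pads' length; the fingertips stand 11 mm ahead of it and the grasp point (between the pads) lies 8 mm behind it; z points along the fingers, y is the line along which they close (so a half turn about z gives the same grasp; the last joint's range is limited). The gripper opens to 92 mm and grips with 3 to 60 N. Pads are 20 mm wide; open, the fingers measure 128 mm over their backs; the gripper's body (75 mm by 189 mm) begins 69 mm behind the grasp point.
Start: joints at [-1.228, 0.353, 1.633, -0, 1.155, -0.002], TCP at [0.211, -0.588, 0.226] pointing down, gripper open.
Joint ranges: [-2.63, 2.63], [-0.92, 2.1], [0.06, 2.66], [-1.3, 4.44], [0, 2.69], [-3.02, 3.02]. Speed limits (rad/s): [2.22, 2.22, 2.79, 3.14, 3.14, 3.14].

INTERFACE

Orientations are given as a rotation vector (axis times angle).
In Python, from cell import observe, get_image, sign_off, silhouettes gives the robot as it stands. The module is installed in compiled form; this text tells all that it offers.
- The arm moves only by the tool send_rows, never from a script. Its argument "plan" is a list of rows, each an object with "hand": the gripper's target within -1 to 1 (shut at 1, half-way at 0, fully open at -1); "translation": the shift along the world's x, y, z in cm, a list of three; "twist": the turn, a rotation vector about the world's x, y, z in degrees, a list of three. A call has 1 to 5 rows; each row is the pose to reach, as a shift and turn from the pose commanded when the call began; what a row does not reach only later rows make up. A row lasts 1/12 s, in which the tool goes at most 41.7 mm and 7.16 degrees, less where a joint would pass 70% of its speed; a pose out of reach is approached as far as the arm can. A call with a gripper value outside its range is refused whole. The fingers move at their own pace and stop on an object; "squeeze" is the grip in N (left out, the last holds). Time passes only in rows, so rows that repeat a pose let the fingers close. It gives the time, the measured TCP pose, the force, the opening and the grip force at its end, in the units of the state.
- observe(): the state, without advancing time (a new reading comes with each control period).
- get_image(name): name is "scene" or "side" or "wrist"; returns a dict with "pixels" (480x640x3 uint8, red, green, blue), "fx", "fy", "cx", "cy" (pixels), "R" (3x3) and "t" (3): a world point X has camera coordinates R X + t. Camera axes: x right, y down, z forward; pixel columns grow to the right and rows downward; lengths in m; the calibration is good to about 2 mm. The wrist camera is an equidistant fisheye: a pixel r from the principal point sees the ray r / f radians off the axis. A picture is of the moment at which its call begins. There is no depth.
- sign_off(): hands the job in; it is judged then, once.
Trained networks look in a picture, given as the dict that the camera call returned (one of the last four; its "shot" number tells which), for a name from the list of things; names that differ only in an ending like _2 or _b are one class to them, and where a whole thing is asked for, a point or a joint stands for the part that bears it (a point fixed in the world has none). Each returns a list of dicts, best first, with "confidence" (0 to 1); they miss things now and then, are a little off and sometimes report something else, mostly with a low value. They report only what shows in the picture. A call takes as long as a camera call.
- silhouettes(target, picture): "region" (480x640 bool, what is visible of it) and "rect" ([left, top, right, bottom] in pixels, round what is visible of it).
The state is a dict: "time_s": time; "joints": joint angles; "joint_vel": joint speeds; "joint_efforts": joint torques, N m; "eef_pos": TCP position; "ee_rot": TCP orientation; "wrist_force": force on the tool from outside, world axes, zero at the start; "torque": the same for the moment, N m; "gripper_width": finger opening in m; "grip_force": force on a finger pad.
Only numpy, scipy, OpenCV 4.12 (cv2) and the standard library are available. Lean on these libraries where they do the work, as an engineer would, in place of code of your own. Each camera call takes 0.05 s, during which the arm holds its last target. There are 200 camera calls.

TASK

Put the squat paint tin away: stand it upright in the open drawer of the grey bench-top unit, setting it down rather than dropping it, then push the drawer fully shut. Leave the tall tin standing where it is.

Things in the scene. Friction and masses are not known exactly. Their poses are not given: they have to be found in the camera images.
- squat_tin: Squat closed round paint tin, bare steel with a plain paper band round its side, 56 mm diameter, 45 mm tall, about 140 g, standing upright on the bench among taller vessels. Origin: centre of its underside; z is up along its axis.
- tall_tin: Tall closed round paint tin of the same make, 56 mm diameter, 85 mm tall, about 260 g, standing on the bench. To be left alone. Origin: centre of its underside; z up.
- drawer_spot (a point): Loading point in the bare aluminium drawer: on its floor, midway between its sides, 60 mm behind the inner front face, 22 mm above the bench; moves with the drawer. x points level into the unit (closing way), z up. Drawer inside: 198 wide (y), 215 long (x), sides 51 mm high. Grey front panel: 66 to 81 mm on the -x side, 60 mm higher than the point. Handle axis: 116 mm on the -x side, 35 mm up.
- drawer (a joint): Drawer slide in m: 0 fully shut, grows along the point's -x; starts 0.12 to 0.16, stop at 0.18. Stays where left; 1 N friction plus 4 N per m/s. The handle is a level steel bar 11 mm thick, 120 mm long along y, 35 mm off the front panel. The unit is a fixed grey steel box 240 wide, 260 deep, 95 mm tall; its roof leaves clear about the joint value of length behind the front panel.

How it is judged:
By the outcome, as a careful person would: the job done as asked, in the order asked, and still so for the second after the job is handed in, with the robot touching nothing.
It also fails if it takes over 56 s, if anything falls off the work surface, if the arm or the gripper's body presses on something with over 40 N, if the wrist force passes 120 N, or if a joint passes its speed limit or range.

## Working session

There is one attempt and no reset: what is moved stays moved. The work goes in short steps, Python scripts to look and compute and a tool call to move; the robot and the scene stay as the last step left them, time stands still between calls to the robot, and variables do not carry over. Pictures are saved under pics/ and viewed, at most 10 in all, crops included, and the job is handed in when it is done.

Besides the shell and the picture viewer there is one more tool, called by a JSON object that holds its "fn" and its "kwargs". send_rows: Moves the arm, as the interface text tells. Its arguments: {"type":"object","properties":{"plan":{"type":"array"},"squeeze":{"type":"number"}},"required":["plan"]}

```bash
mkdir -p pics
cat > h.py <<'E'
import numpy as np, cv2
from cell import observe, get_image, sign_off, silhouettes
def save(p,n): cv2.imwrite('pics/'+n,p['pixels'][:,:,::-1])
def onz(p,u,v,z):
    d=np.linalg.solve(p['R'],[(u-p['cx'])/p['fx'],(v-p['cy'])/p['fy'],1]); c=-p['R'].T@p['t']
    return c+d*(z-c[2])/d[2]
def proj(p,X):
    c=p['R']@np.array(X,float)+p['t']; return np.array([p['fx']*c[0]/c[2]+p['cx'],p['fy']*c[1]/c[2]+p['cy']])
E
python3 - <<'E'
from h import *
s=observe();print(s['time_s'],s['ee_rot'],s['gripper_width'])
P=[]
for n in ('scene','side'):
    p=get_image(n);P.append(p['pixels'])
    save(p,n+'.png');print(n,p['fx'],p['R'].round(2).tolist(),(-p['R'].T@p['t']).round(3))
    for t in ('squat_tin','tall_tin','drawer_spot','drawer'):
        for r in silhouettes(t,p)[:3]: print(t,round(r['confidence'],2),r['rect'],r['region'].sum())
E
```

```text
0.0 [-3.09367874e+00 -5.38714202e-01  3.83912527e-04] 0.09227160982253933
scene 517.1795106325966 [[0.69, 0.73, 0.02], [0.63, -0.59, -0.5], [-0.36, 0.35, -0.87]] [ 0.946 -0.31   0.901]
squat_tin 0.68 [375.1, 144.7, 402.8, 174.4] 664
tall_tin 0.92 [280.4, 154.9, 314.4, 201.1] 1098
drawer_spot 0.85 [134.4, 221.8, 290.2, 361.1] 11193
side 505.69330450459614 [[-0.76, -0.65, -0.02], [-0.43, 0.52, -0.74], [0.49, -0.55, -0.68]] [0.146 0.57  0.672]
squat_tin 0.95 [225.5, 330.8, 267.3, 376.3] 1488
squat_tin 0.68 [341.2, 269.5, 381.0, 330.6] 1870
tall_tin 0.57 [343.3, 269.9, 383.5, 329.7] 1813
drawer_spot 0.63 [337.8, 140.1, 480.5, 251.4] 8894
drawer 0.57 [341.6, 146.4, 476.2, 247.6] 9082
```

View pics/scene.png

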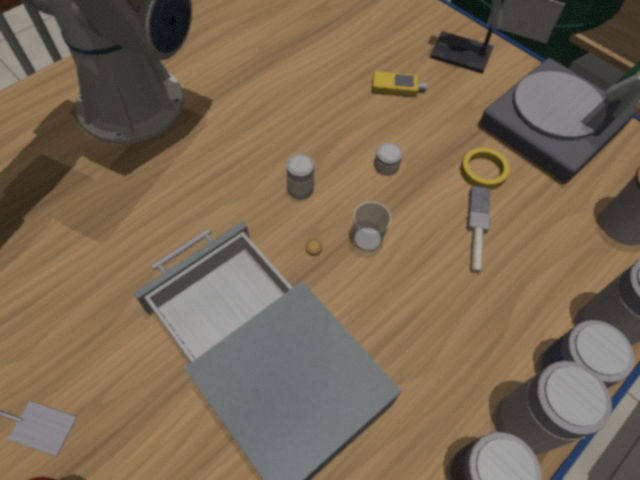

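View pics/side.png

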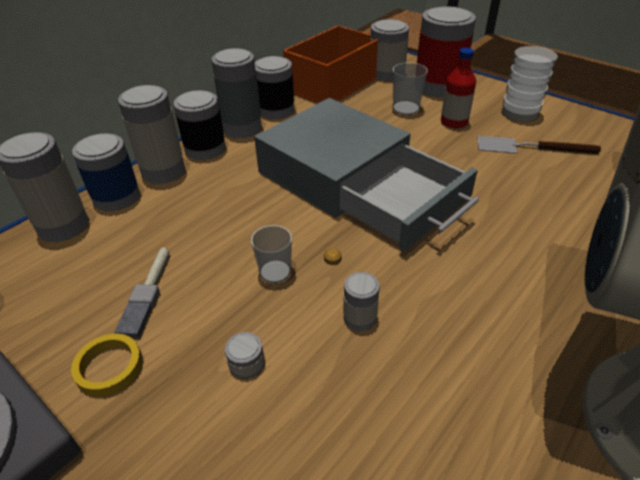

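The scene view shows the squat tin at (389,158), the tall tin at (300,176), a glass at (370,227) and the drawer's front top edge from about (138,292) to (246,228). The side view agrees, with the squat tin at (245,354).

Run:
```python
from h import *
from scipy.optimize import least_squares
S=get_image('scene');D=get_image('side')
a=np.linspace(0,2*np.pi,40)
def box(p,x,y,h,r=.028):
    q=np.array([proj(p,[x+r*np.cos(t),y+r*np.sin(t),z]) for t in a for z in (0,h)]);return np.r_[q.min(0),q.max(0)]
for n,h,rs,rd,g in (('squat',.045,[375.1,144.7,402.8,174.4],[225.5,330.8,267.3,376.3],(389,158)),('tall',.085,[284,154.9,314.4,198.5],[343.3,269.9,381,329.7],(300,176))):
    f=least_squares(lambda v:np.r_[box(S,*v,h)-rs,box(D,*v,h)-rd],onz(S,*g,h/2)[:2],loss='soft_l1');print(n,f.x.round(4),f.fun.round(1))
g=onz(S,370,240,0.01);print('glass',g)
for n,u,v,z in (('roofNearR',303,286,.095),('roofFarR',398,392,.095),('roofNearL',187,370,.095),('panL',137,294,.082),('panR',247,227,.082),('handL',156,267,.057),('handR',211,234,.057)): print(n,onz(S,u,v,z).round(3))
for n,u,v,z in (('roofNear(342,208->top)',342,182,.095),('roofNearR',409,137,.095),('roofFar',258,148,.095),('panR',402,226,.082),('panL',474,173,.082)): print('side',n,onz(D,u,v,z).round(3))
for n,p in (('S',S),('D',D)):
    c=p['pixels']; 
    q=c[200:400,120:300] if n=='S' else c[120:260,320:500]
    cv2.imwrite('pics/c'+n+'.png',cv2.resize(q[:,:,::-1],None,fx=3 if n=='S' else 4,fy=3 if n=='S' else 4,interpolation=cv2.INTER_CUBIC))
```

```text
squat [0.5375 0.3074] [-2.8 -2.9 -1.9  0.9 -0.5 -1.8 -2.1  0.6]
tall [0.4556 0.1243] [ 0.4 -2.2 -2.   1.   0.3 -0.4 -1.   0.3]
glass [0.65064332 0.13884803 0.01      ]
roofNearR [ 0.664 -0.055  0.095]
roofFarR [ 0.897 -0.07   0.095]
roofNearL [ 0.647 -0.287  0.095]
panL [ 0.476 -0.27   0.082]
panR [ 0.499 -0.045  0.082]
handL [ 0.439 -0.214  0.057]
handR [ 0.451 -0.097  0.057]
side roofNear(342,208->top) [ 0.638 -0.052  0.095]
side roofNearR [ 0.629 -0.271  0.095]
side roofFar [ 0.851 -0.034  0.095]
side panR [ 0.485 -0.031  0.082]
side panL [ 0.464 -0.257  0.082]
```

View pics/cS.png

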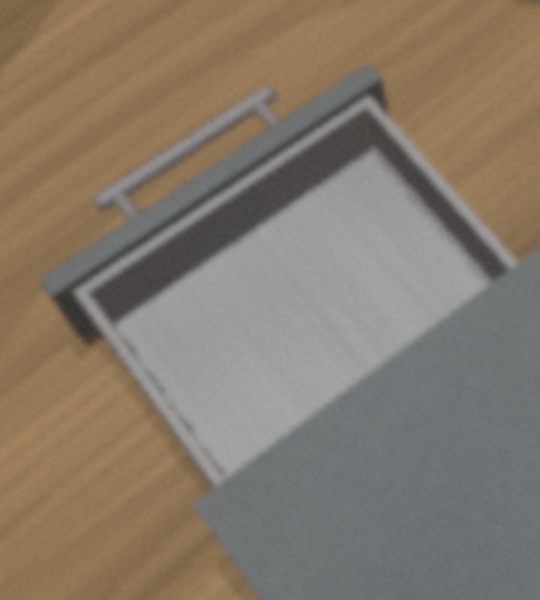

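The crop shows the empty drawer floor. The outer top corners of the front panel are at scene (134.7,292.7) and (244.7,222). The handle bar ends are at (152.7,266) and (210,231).

View pics/cD.png

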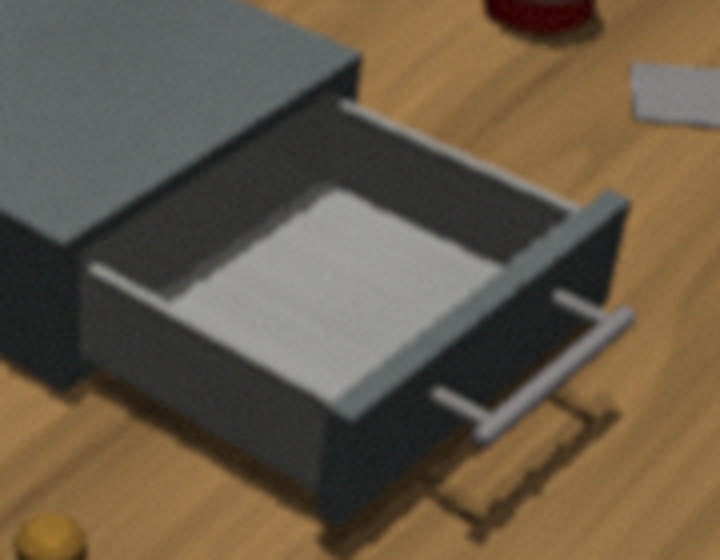

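The side crop shows the handle ends at (478,198.5) and (440.5,229.5), the panel's outer top corners at (477,171) and (406.5,224.5), and the roof's front corners at (337,180.5) and (409.5,134.5).

Run:
```python
from h import *
from scipy.optimize import least_squares
S=get_image('scene');D=get_image('side')
def pts(v):
    x,y,th,q,w=v; c,s=np.cos(th),np.sin(th)
    L=[(-.116,-.06,.057),(-.116,.06,.057),(-.081,-w,.082),(-.081,w,.082),(-.066+q,-.12,.095),(-.066+q,.12,.095)]
    return [(x+c*a-s*b,y+s*a+c*b,z) for a,b,z in L]
oS=[(152.7,266),(210,231),(134.7,292.7),(244.7,222),(184.5,367.7),(303,286)]
oD=[(478,198.5),(440.5,229.5),(477,171.3),(406.5,224.5),(409.5,134.5),(337,180.5)]
def f(v,two=(1,1)):
    P=pts(v);return np.r_[np.ravel([proj(S,p)-o for p,o in zip(P,oS)])*two[0],np.ravel([proj(D,p)-o for p,o in zip(P,oD)])*two[1]]
for two in ((1,1),(1,0),(0,1)):
    r=least_squares(f,[.55,-.16,-.09,.14,.115],args=(two,),loss='soft_l1');print(r.x.round(4),np.degrees(r.x[2]).round(2),r.fun.round(1))
```

```text
[ 0.5549 -0.1624 -0.0675  0.1594  0.116 ] -3.87 [ 1.6 -0.3 -0.7 -0.5 -1.9 -1.6 -2.1 -2.  -0.8 -0.1 -0.4 -5.1 -3.4  0.1
 -1.4 -1.5 -0.2 -2.2  0.  -0.8 -0.3 -2.4 -3.2 -1.2]
[ 0.5581 -0.1631 -0.0774  0.1595  0.1156] -4.44 [ 2.6  0.5  0.7  0.7 -1.  -0.9 -0.7 -0.5 -0.8  1.5  0.6 -2.8 -0.  -0.
 -0.  -0.  -0.  -0.  -0.  -0.  -0.  -0.  -0.  -0. ]
[ 0.5517 -0.1604 -0.0649  0.156   0.1148] -3.72 [ 0.  -0.  -0.  -0.  -0.  -0.  -0.  -0.  -0.  -0.  -0.  -0.  -2.4  1.1
 -0.2 -0.2  0.4 -1.1  1.5  0.1  1.4 -1.  -1.3  0.7]
```

{"fn": "send_rows", "kwargs": {"plan": [{"hand":-1,"translation":[1.3,3.6,0],"twist":[0,0,-5]},{"hand":-1,"translation":[2.6,7.2,0],"twist":[0,0,-10]},{"hand":-1,"translation":[3.9,10.8,0],"twist":[0,0,-15]},{"hand":-1,"translation":[5.2,14.4,0],"twist":[0,0,-20]},{"hand":-1,"translation":[6.5,18,0],"twist":[0,0,-24]}]}}

```text
time_s: 1.12
eef_pos: [0.2764, -0.4066, 0.2256]
ee_rot: [3.139, -0.124, 0.0]
wrist_force: [0.4, 0.6, -0.3]
gripper_width: 0.092
grip_force: 0.0
```

{"fn": "send_rows", "kwargs": {"plan": [{"hand":-1,"translation":[1.3,3.6,0],"twist":[0,0,0]},{"hand":-1,"translation":[2.6,7.2,0],"twist":[0,0,0]},{"hand":-1,"translation":[3.9,10.8,0],"twist":[0,0,0]},{"hand":-1,"translation":[5.2,14.4,0],"twist":[0,0,0]},{"hand":-1,"translation":[6.5,18,0],"twist":[0,0,0]}]}}

```text
time_s: 1.53
eef_pos: [0.3415, -0.2266, 0.2259]
ee_rot: [3.139, -0.117, 0.001]
wrist_force: [1.0, -0.6, 0.2]
gripper_width: 0.0917
grip_force: 0.0
```

{"fn": "send_rows", "kwargs": {"plan": [{"hand":-1,"translation":[1.3,3.6,0],"twist":[0,0,0]},{"hand":-1,"translation":[2.6,7.2,0],"twist":[0,0,0]},{"hand":-1,"translation":[3.9,10.8,0],"twist":[0,0,0]},{"hand":-1,"translation":[5.2,14.4,0],"twist":[0,0,0]},{"hand":-1,"translation":[6.5,18,0],"twist":[0,0,0]}]}}

```text
time_s: 1.95
eef_pos: [0.4066, -0.0464, 0.226]
ee_rot: [3.139, -0.117, 0.002]
wrist_force: [0.8, -0.9, -0.7]
gripper_width: 0.0921
grip_force: 0.0
```

{"fn": "send_rows", "kwargs": {"plan": [{"hand":-1,"translation":[1.3,3.6,0],"twist":[0,0,0]},{"hand":-1,"translation":[2.6,7.2,0],"twist":[0,0,0]},{"hand":-1,"translation":[3.9,10.8,0],"twist":[0,0,0]},{"hand":-1,"translation":[5.2,14.4,0],"twist":[0,0,0]},{"hand":-1,"translation":[6.5,18,0],"twist":[0,0,0]}]}}

```text
time_s: 2.37
eef_pos: [0.4716, 0.1339, 0.2258]
ee_rot: [-3.139, 0.116, -0.001]
wrist_force: [1.5, -0.1, 0.6]
gripper_width: 0.0919
grip_force: 0.0
```

{"fn": "send_rows", "kwargs": {"plan": [{"hand":-1,"translation":[1.4,3.5,0],"twist":[0,0,0]},{"hand":-1,"translation":[2.8,7,0],"twist":[0,0,0]},{"hand":-1,"translation":[4.2,10.5,0],"twist":[0,0,0]},{"hand":-1,"translation":[5.6,14,-2],"twist":[0,0,0]},{"hand":-1,"translation":[6.6,17.3,-5],"twist":[0,0,0]}]}}

```text
time_s: 2.78
eef_pos: [0.5388, 0.3046, 0.1808]
ee_rot: [-3.136, 0.115, -0.008]
wrist_force: [0.8, 0.2, 0.5]
gripper_width: 0.0919
grip_force: 0.0
```

{"fn": "send_rows", "kwargs": {"plan": [{"hand":-1,"translation":[0,0,0],"twist":[0,0,0]},{"hand":-1,"translation":[0,0,0],"twist":[0,0,0]}]}}

```text
time_s: 2.95
eef_pos: [0.5352, 0.302, 0.1767]
ee_rot: [3.138, -0.113, -0.005]
wrist_force: [0.2, -0.6, 1.2]
gripper_width: 0.0917
grip_force: 0.0
```

```bash
cat >> h.py <<'E'
def fproj(p,X):
    c=p['R']@np.array(X,float)+p['t']; r=np.hypot(c[0],c[1]); th=np.arctan2(r,c[2]); return np.array([p['cx']+p['fx']*th*c[0]/r,p['cy']+p['fy']*th*c[1]/r])
def wfit(p,name,x0,z0,h):
    from scipy.optimize import least_squares
    a=np.linspace(0,2*np.pi,60)
    def bx(v):
        q=np.array([fproj(p,[v[0]+.028*np.cos(t),v[1]+.028*np.sin(t),z0+z]) for t in a for z in (0,h)]);return np.r_[q.min(0),q.max(0)]
    for r in silhouettes(name,p)[:2]:
        f=least_squares(lambda v:bx(v)-r['rect'],x0,loss='soft_l1');print(name,r['confidence'],r['rect'],f.x.round(4),f.fun.round(1))
E
python3 - <<'E'
from h import *
p=get_image('wrist');save(p,'w1.png');print(p['fx'],p['cx'],p['cy'],observe()['eef_pos'])
wfit(p,'squat_tin',[.5375,.3074],0,.045)
E
```

```text
371.64829954431775 321.8051417495887 234.97209815097958 [0.53557019 0.30115252 0.17810791]
squat_tin 0.57 [279.4, 188.6, 346.3, 258.8] [0.5361 0.3093] [-1.2 -2.2  1.2  2.1]
```

View pics/w1.png

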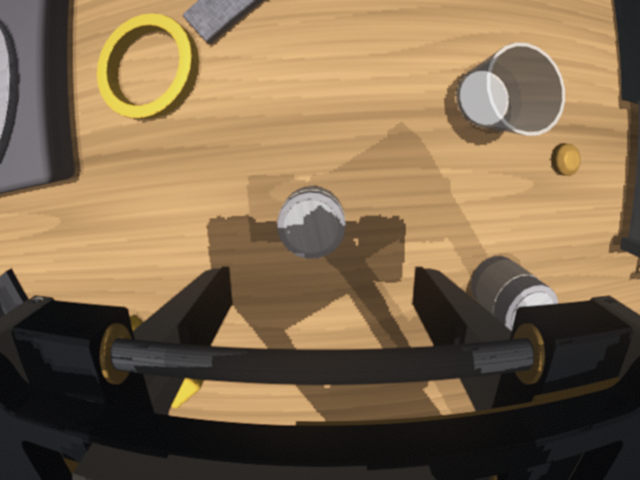

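The wrist view shows the squat tin at (312,222), clear of its neighbours and between the open fingers. I'll correct y by about 7 mm and descend.

{"fn": "send_rows", "kwargs": {"plan": [{"hand":-1,"translation":[0.1,0.7,-3.5],"twist":[0,0,0]},{"hand":-1,"translation":[0.1,0.7,-7],"twist":[0,0,0]},{"hand":-1,"translation":[0.1,0.7,-10.5],"twist":[0,0,0]},{"hand":-1,"translation":[0.1,0.7,-13.5],"twist":[0,0,0]},{"hand":-1,"translation":[0.1,0.7,-15.5],"twist":[0,0,0]}]}}

```text
time_s: 3.47
eef_pos: [0.5367, 0.3065, 0.0229]
ee_rot: [3.139, -0.118, -0.001]
wrist_force: [0.3, -0.8, -0.3]
gripper_width: 0.0919
grip_force: 0.0
```

{"fn": "send_rows", "kwargs": {"plan": [{"hand":-1,"translation":[0,0,0],"twist":[0,0,0]},{"hand":1,"translation":[0,0,0],"twist":[0,0,0]},{"hand":1,"translation":[0,0,0],"twist":[0,0,0]},{"hand":1,"translation":[0,0,0],"twist":[0,0,0]},{"hand":1,"translation":[0,0,0],"twist":[0,0,0]}], "squeeze": 20}}

```text
time_s: 3.88
eef_pos: [0.5384, 0.3086, 0.026]
ee_rot: [-3.138, 0.117, -0.004]
wrist_force: [1.2, -0.1, -0.4]
gripper_width: 0.0671
grip_force: 0.0
```

{"fn": "send_rows", "kwargs": {"plan": [{"hand":1,"translation":[0,0,0],"twist":[0,0,0]},{"hand":1,"translation":[0,0,0],"twist":[0,0,0]},{"hand":1,"translation":[0,0,0],"twist":[0,0,0]}]}}

```text
time_s: 4.13
eef_pos: [0.5378, 0.3086, 0.025]
ee_rot: [-3.139, 0.116, -0.002]
wrist_force: [-0.5, -0.4, 6.7]
gripper_width: 0.055
grip_force: 20.0
```

{"fn": "send_rows", "kwargs": {"plan": [{"hand":1,"translation":[0,0,1],"twist":[0,0,0]},{"hand":1,"translation":[0,0,4],"twist":[0,0,0]},{"hand":1,"translation":[0,0,8],"twist":[0,0,0]},{"hand":1,"translation":[0,0,12],"twist":[0,0,0]},{"hand":1,"translation":[0,0,14],"twist":[0,0,0]}]}}

```text
time_s: 4.55
eef_pos: [0.5385, 0.309, 0.1691]
ee_rot: [-3.137, 0.116, -0.007]
wrist_force: [0.6, 2.0, -1.9]
gripper_width: 0.0554
grip_force: 20.0
```

{"fn": "send_rows", "kwargs": {"plan": [{"hand":1,"translation":[0.1,-2,0],"twist":[0,0,0]},{"hand":1,"translation":[0.2,-5.5,0],"twist":[0,0,0]},{"hand":1,"translation":[0.4,-9,0],"twist":[0,0,0]},{"hand":1,"translation":[0.6,-12.5,0],"twist":[0,0,0]},{"hand":1,"translation":[0.7,-16,0],"twist":[0,0,0]}]}}

```text
time_s: 4.97
eef_pos: [0.5438, 0.1468, 0.1644]
ee_rot: [3.139, -0.115, 0.0]
wrist_force: [1.1, -0.5, -1.1]
gripper_width: 0.0552
grip_force: 20.0
```

{"fn": "send_rows", "kwargs": {"plan": [{"hand":1,"translation":[0.1,-3.5,0],"twist":[0,0,0]},{"hand":1,"translation":[0.2,-7,0],"twist":[0,0,0]},{"hand":1,"translation":[0.4,-10.5,0],"twist":[0,0,0]},{"hand":1,"translation":[0.6,-14,0],"twist":[0,0,0]},{"hand":1,"translation":[0.7,-17.5,0],"twist":[0,0,0]}]}}

```text
time_s: 5.38
eef_pos: [0.5508, -0.0285, 0.1645]
ee_rot: [3.139, -0.116, 0.0]
wrist_force: [1.1, -0.5, -1.6]
gripper_width: 0.0551
grip_force: 20.0
```

{"fn": "send_rows", "kwargs": {"plan": [{"hand":1,"translation":[0.1,-3.5,0],"twist":[0,0,0]},{"hand":1,"translation":[0.2,-7,0],"twist":[0,0,0]},{"hand":1,"translation":[0.3,-10.5,0],"twist":[0,0,0]},{"hand":1,"translation":[0.3,-13,0],"twist":[0,0,0]},{"hand":1,"translation":[0.3,-13.6,0],"twist":[0,0,0]}]}}

```text
time_s: 5.8
eef_pos: [0.5539, -0.1664, 0.1644]
ee_rot: [3.138, -0.12, 0.001]
wrist_force: [-0.4, -0.5, -0.1]
gripper_width: 0.0551
grip_force: 20.0
```

Run:
```python
from h import *
s=observe();print(s['eef_pos'],s['ee_rot'],s['gripper_width'],s['grip_force'])
p=get_image('wrist');save(p,'w2.png')
q=get_image('side')
for P in (p,q):
  for r in silhouettes('squat_tin',P)[:2]:print(r['confidence'],r['rect'])
x,y,th=.555,-.162,-.0698;c,sn=np.cos(th),np.sin(th)
im=p['pixels'][:,:,::-1].copy()
for a,b,z in [(-.06,-.099,.073),(-.06,.099,.073),(-.081,-.116,.082),(-.081,.116,.082),(-.116,-.06,.057),(-.116,.06,.057),(.092,-.12,.095),(.092,.12,.095)]:
    u=fproj(p,[x+c*a-sn*b,y+sn*a+c*b,z]);cv2.circle(im,tuple(int(k) for k in u),4,(0,0,255),1)
cv2.imwrite('pics/w2o.png',im); cv2.imwrite('pics/s2.png',cv2.resize(q['pixels'][60:300,280:600][:,:,::-1],None,fx=2,fy=2))
```

```text
[ 0.55390189 -0.16640721  0.16441017] [ 3.13815647e+00 -1.20096679e-01  6.97026827e-04] 0.05510150285342925 19.998805072973482
0.78 [259.1, 230.2, 387.5, 349.1]
0.78 [402.0, 128.5, 435.4, 156.6]
```

View pics/w2o.png

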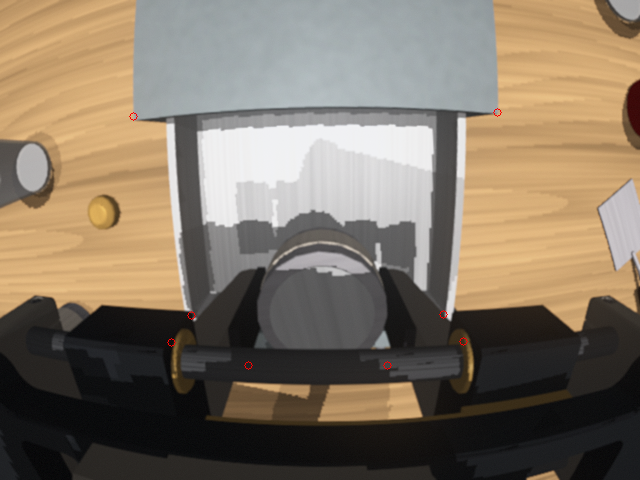

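View pics/s2.png

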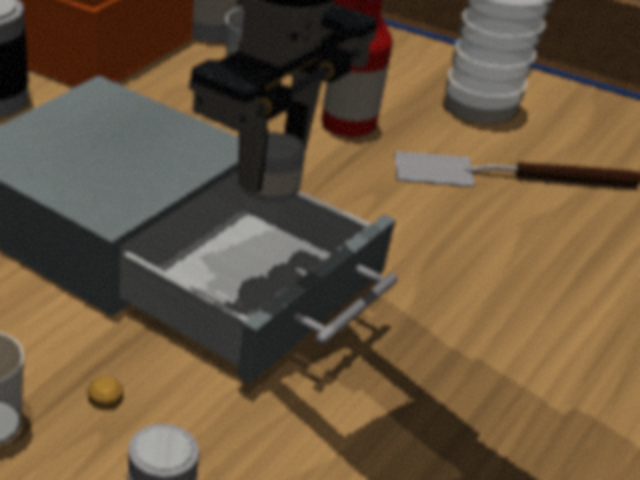

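The wrist view shows the tin held upright at (322,290), centred over the open drawer. My drawer model's marks land on the roof corners and drawer sides. The side view shows the same. I'll lower it now.

{"fn": "send_rows", "kwargs": {"plan": [{"hand":1,"translation":[0.2,0.3,-2.5],"twist":[0,0,0]},{"hand":1,"translation":[0.2,0.3,-5.5],"twist":[0,0,0]},{"hand":1,"translation":[0.2,0.3,-8.5],"twist":[0,0,0]},{"hand":1,"translation":[0.2,0.3,-10.5],"twist":[0,0,0]},{"hand":1,"translation":[0.2,0.3,-11.1],"twist":[0,0,0]}]}}

```text
time_s: 6.42
eef_pos: [0.5539, -0.1575, 0.0498]
ee_rot: [-3.138, 0.113, 0.008]
wrist_force: [-0.8, 0.8, -1.8]
gripper_width: 0.0554
grip_force: 20.0
```

{"fn": "send_rows", "kwargs": {"plan": [{"hand":1,"translation":[0,0,0],"twist":[0,0,0]},{"hand":1,"translation":[0,0,-0.1],"twist":[0,0,0]},{"hand":1,"translation":[0,0,-0.2],"twist":[0,0,0]},{"hand":1,"translation":[0,0,-0.3],"twist":[0,0,0]},{"hand":1,"translation":[0,0,-0.3],"twist":[0,0,0]}]}}

```text
time_s: 6.83
eef_pos: [0.5568, -0.16, 0.0509]
ee_rot: [3.139, -0.116, 0.003]
wrist_force: [-0.1, 1.9, -2.2]
gripper_width: 0.0551
grip_force: 20.0
```

Still no contact, so I'll continue in 1 mm steps.

{"fn": "send_rows", "kwargs": {"plan": [{"hand":1,"translation":[0,0,-0.1],"twist":[0,0,0]},{"hand":1,"translation":[0,0,-0.1],"twist":[0,0,0]},{"hand":1,"translation":[0,0,-0.1],"twist":[0,0,0]}]}}

```text
time_s: 7.08
eef_pos: [0.5562, -0.16, 0.0491]
ee_rot: [3.139, -0.117, 0.001]
wrist_force: [0.4, 0.3, -0.8]
gripper_width: 0.0548
grip_force: 20.0
```

{"fn": "send_rows", "kwargs": {"plan": [{"hand":1,"translation":[0,0,-0.1],"twist":[0,0,0]},{"hand":1,"translation":[0,0,-0.1],"twist":[0,0,0]},{"hand":1,"translation":[0,0,-0.1],"twist":[0,0,0]}]}}

```text
time_s: 7.33
eef_pos: [0.5561, -0.1599, 0.0478]
ee_rot: [-3.139, 0.116, 0.0]
wrist_force: [-0.2, 0.1, -1.6]
gripper_width: 0.055
grip_force: 20.0
```

{"fn": "send_rows", "kwargs": {"plan": [{"hand":1,"translation":[0,0,-0.1],"twist":[0,0,0]},{"hand":1,"translation":[0,0,-0.1],"twist":[0,0,0]},{"hand":1,"translation":[0,0,-0.1],"twist":[0,0,0]}]}}

```text
time_s: 7.58
eef_pos: [0.5564, -0.1599, 0.047]
ee_rot: [3.139, -0.116, 0.001]
wrist_force: [-0.9, -0.1, 0.7]
gripper_width: 0.0556
grip_force: 20.0
```

{"fn": "send_rows", "kwargs": {"plan": [{"hand":1,"translation":[0,0,-0.1],"twist":[0,0,0]},{"hand":1,"translation":[0,0,-0.1],"twist":[0,0,0]},{"hand":1,"translation":[0,0,-0.1],"twist":[0,0,0]}]}}

```text
time_s: 7.83
eef_pos: [0.5574, -0.16, 0.0469]
ee_rot: [3.139, -0.117, 0.004]
wrist_force: [0.7, -0.0, 8.0]
gripper_width: 0.0552
grip_force: 20.0
```

The tin is on the floor with 8 N of contact. I'll release it and retreat straight up.

{"fn": "send_rows", "kwargs": {"plan": [{"hand":-1,"translation":[0,0,0],"twist":[0,0,0]},{"hand":-1,"translation":[0,0,0],"twist":[0,0,0]},{"hand":-1,"translation":[0,0,0],"twist":[0,0,0]},{"hand":-1,"translation":[0,0,0],"twist":[0,0,0]},{"hand":-1,"translation":[0,0,0],"twist":[0,0,0]}]}}

```text
time_s: 8.25
eef_pos: [0.5559, -0.1598, 0.0456]
ee_rot: [-3.139, 0.116, 0.001]
wrist_force: [0.6, -0.0, 1.1]
gripper_width: 0.0867
grip_force: 0.0
```

{"fn": "send_rows", "kwargs": {"plan": [{"hand":-1,"translation":[0,0,1],"twist":[0,0,0]},{"hand":-1,"translation":[0,0,3],"twist":[0,0,0]},{"hand":-1,"translation":[0,0,6],"twist":[0,0,0]},{"hand":-1,"translation":[0,0,9],"twist":[0,0,0]},{"hand":-1,"translation":[0,0,12],"twist":[0,0,0]}]}}

```text
time_s: 8.67
eef_pos: [0.5558, -0.1598, 0.1677]
ee_rot: [-3.139, 0.116, 0.001]
wrist_force: [0.3, -0.1, 0.2]
gripper_width: 0.0918
grip_force: 0.0
```

{"fn": "send_rows", "kwargs": {"plan": [{"hand":1,"translation":[-3.5,0.2,0],"twist":[0,0,0]},{"hand":1,"translation":[-7,0.4,0],"twist":[0,0,0]},{"hand":1,"translation":[-10.5,0.6,0],"twist":[0,0,0]},{"hand":1,"translation":[-14,0.8,0],"twist":[0,0,0]},{"hand":1,"translation":[-16,0.9,0],"twist":[0,0,0]}]}}

```text
time_s: 9.08
eef_pos: [0.3924, -0.1501, 0.166]
ee_rot: [-3.139, 0.116, 0.003]
wrist_force: [0.5, -0.2, 0.1]
gripper_width: 0.0607
grip_force: 0.0
```

Run:
```python
from h import *
s=observe();print(s['eef_pos'],s['ee_rot'],s['gripper_width'])
p=get_image('wrist');save(p,'w3.png');wfit(p,'squat_tin',[.555,-.16],.022,.045)
```

```text
[ 0.39236417 -0.15005486  0.16599471] [-3.13896608e+00  1.16319987e-01  2.98432231e-03] 0.06073375589492198
squat_tin 0.67 [280.1, 3.6, 358.6, 60.8] [ 0.5385 -0.1589] [-1.2 -5.4  1.2 21.3]
squat_tin 0.59 [156.8, 0.1, 492.1, 179.2] [ 0.533  -0.1603] [ 124.7    4.8 -129.6  -90.7]
```

View pics/w3.png

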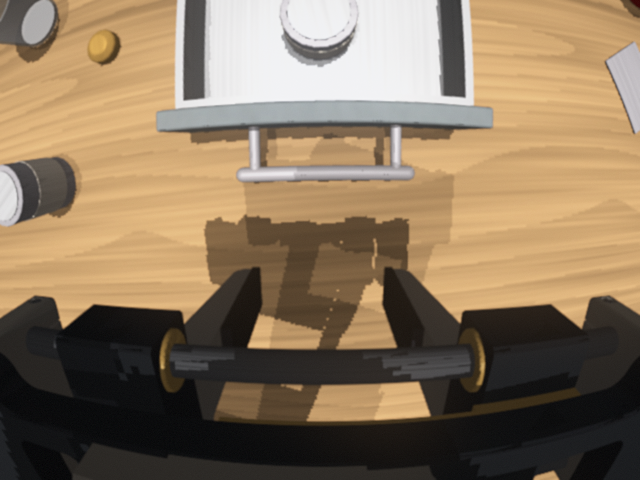

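The tin stands upright in the drawer at (320,20). The handle is at (325,174), directly ahead of the closing fingers. I'll go down behind it.

{"fn": "send_rows", "kwargs": {"plan": [{"hand":1,"translation":[0,-0.2,-3],"twist":[0,0,0]},{"hand":1,"translation":[0,-0.2,-6],"twist":[0,0,0]},{"hand":1,"translation":[0,-0.2,-9],"twist":[0,0,0]},{"hand":1,"translation":[0,-0.2,-11.5],"twist":[0,0,0]},{"hand":1,"translation":[0,-0.2,-11.7],"twist":[0,0,0]}]}}

```text
time_s: 9.6
eef_pos: [0.395, -0.1522, 0.046]
ee_rot: [-3.138, 0.116, 0.007]
wrist_force: [-1.2, 1.5, 0.4]
gripper_width: 0.0193
grip_force: 0.0
```

{"fn": "send_rows", "kwargs": {"plan": [{"hand":1,"translation":[0,0,0],"twist":[0,0,0]},{"hand":1,"translation":[0,0,0],"twist":[0,0,0]},{"hand":1,"translation":[0.5,0,0],"twist":[0,0,0]},{"hand":1,"translation":[1,0,0],"twist":[0,0,0]},{"hand":1,"translation":[1.5,-0.1,0],"twist":[0,0,0]}]}}

```text
time_s: 10.02
eef_pos: [0.4128, -0.1542, 0.0501]
ee_rot: [3.139, -0.116, 0.004]
wrist_force: [-0.3, 0.3, 0.1]
gripper_width: 0.0006
grip_force: 0.0
```

{"fn": "send_rows", "kwargs": {"plan": [{"hand":1,"translation":[0.5,0,0],"twist":[0,0,0]},{"hand":1,"translation":[1,-0.1,0],"twist":[0,0,0]},{"hand":1,"translation":[1.5,-0.1,0],"twist":[0,0,0]},{"hand":1,"translation":[2,-0.1,0],"twist":[0,0,0]},{"hand":1,"translation":[2.5,-0.2,0],"twist":[0,0,0]}]}}

```text
time_s: 10.43
eef_pos: [0.4363, -0.1557, 0.0487]
ee_rot: [-3.139, 0.116, 0.001]
wrist_force: [-1.1, 0.9, -0.1]
gripper_width: 0.0008
grip_force: 0.6
```

{"fn": "send_rows", "kwargs": {"plan": [{"hand":1,"translation":[0.8,0,0],"twist":[0,0,0]},{"hand":1,"translation":[1.6,-0.1,0],"twist":[0,0,0]},{"hand":1,"translation":[2.4,-0.1,0],"twist":[0,0,0]},{"hand":1,"translation":[3.2,-0.2,0],"twist":[0,0,0]},{"hand":1,"translation":[4,-0.3,0],"twist":[0,0,0]}]}}

```text
time_s: 10.85
eef_pos: [0.477, -0.1588, 0.0488]
ee_rot: [-3.139, 0.116, 0.0]
wrist_force: [-1.8, 1.2, -0.3]
gripper_width: 0.0007
grip_force: 0.7
```

{"fn": "send_rows", "kwargs": {"plan": [{"hand":1,"translation":[0.8,0,0],"twist":[0,0,0]},{"hand":1,"translation":[1.6,-0.1,0],"twist":[0,0,0]},{"hand":1,"translation":[2.4,-0.1,0],"twist":[0,0,0]},{"hand":1,"translation":[3.2,-0.2,0],"twist":[0,0,0]},{"hand":1,"translation":[4,-0.3,0],"twist":[0,0,0]}]}}

```text
time_s: 11.27
eef_pos: [0.5169, -0.1618, 0.0488]
ee_rot: [-3.139, 0.116, 0.0]
wrist_force: [-1.9, 2.0, -0.7]
gripper_width: 0.0
grip_force: 0.7
```

{"fn": "send_rows", "kwargs": {"plan": [{"hand":1,"translation":[0.8,0,0],"twist":[0,0,0]},{"hand":1,"translation":[1.6,-0.1,0],"twist":[0,0,0]},{"hand":1,"translation":[2.4,-0.1,0],"twist":[0,0,0]},{"hand":1,"translation":[3.2,-0.2,0],"twist":[0,0,0]},{"hand":1,"translation":[4,-0.3,0],"twist":[0,0,0]}]}}

```text
time_s: 11.68
eef_pos: [0.5569, -0.1648, 0.0488]
ee_rot: [-3.139, 0.116, 0.0]
wrist_force: [-0.7, 1.3, -0.7]
gripper_width: 0.0004
grip_force: 0.7
```

{"fn": "send_rows", "kwargs": {"plan": [{"hand":1,"translation":[0.3,0,0],"twist":[0,0,0]},{"hand":1,"translation":[0.6,0,0],"twist":[0,0,0]},{"hand":1,"translation":[0.9,0,0],"twist":[0,0,0]},{"hand":1,"translation":[1.2,-0.1,0],"twist":[0,0,0]},{"hand":1,"translation":[1.4,-0.1,0],"twist":[0,0,0]}]}}

```text
time_s: 12.1
eef_pos: [0.5703, -0.1659, 0.0488]
ee_rot: [-3.139, 0.116, 0.0]
wrist_force: [-0.6, -0.5, -0.4]
gripper_width: 0.0005
grip_force: 0.6
```

{"fn": "send_rows", "kwargs": {"plan": [{"hand":1,"translation":[0.2,0,0],"twist":[0,0,0]},{"hand":1,"translation":[0.4,0,0],"twist":[0,0,0]},{"hand":1,"translation":[0.6,0,0],"twist":[0,0,0]},{"hand":1,"translation":[0.6,0,0],"twist":[0,0,0]}]}}

```text
time_s: 12.43
eef_pos: [0.5768, -0.1659, 0.049]
ee_rot: [3.139, -0.116, 0.001]
wrist_force: [-0.2, -0.4, -0.2]
gripper_width: 0.0006
grip_force: 0.1
```

{"fn": "send_rows", "kwargs": {"plan": [{"hand":1,"translation":[0.1,0,0],"twist":[0,0,0]},{"hand":1,"translation":[0.2,0,0],"twist":[0,0,0]},{"hand":1,"translation":[0.2,0,0],"twist":[0,0,0]}]}}

```text
time_s: 12.68
eef_pos: [0.5783, -0.1658, 0.0489]
ee_rot: [-3.139, 0.116, -0.0]
wrist_force: [-0.1, -0.4, 0.2]
gripper_width: 0.0004
grip_force: 0.2
```

{"fn": "send_rows", "kwargs": {"plan": [{"hand":1,"translation":[0.1,0,0],"twist":[0,0,0]},{"hand":1,"translation":[0.2,0,0],"twist":[0,0,0]},{"hand":1,"translation":[0.2,0,0],"twist":[0,0,0]}]}}

```text
time_s: 12.93
eef_pos: [0.5801, -0.1659, 0.0488]
ee_rot: [-3.139, 0.116, 0.001]
wrist_force: [-1.5, -0.6, -0.5]
gripper_width: 0.0003
grip_force: 0.6
```

{"fn": "send_rows", "kwargs": {"plan": [{"hand":1,"translation":[0.1,0,0],"twist":[0,0,0]},{"hand":1,"translation":[0.2,0,0],"twist":[0,0,0]},{"hand":1,"translation":[0.2,0,0],"twist":[0,0,0]}]}}

```text
time_s: 13.18
eef_pos: [0.5803, -0.1658, 0.0486]
ee_rot: [-3.139, 0.116, 0.006]
wrist_force: [-7.7, -2.7, 5.5]
gripper_width: 0.0004
grip_force: 3.9
```

{"fn": "send_rows", "kwargs": {"plan": [{"hand":1,"translation":[0.1,0,0],"twist":[0,0,0]},{"hand":1,"translation":[0.2,0,0],"twist":[0,0,0]},{"hand":1,"translation":[0.2,0,0],"twist":[0,0,0]}]}}

```text
time_s: 13.43
eef_pos: [0.5804, -0.1657, 0.0484]
ee_rot: [-3.139, 0.116, 0.012]
wrist_force: [-13.8, -2.5, 8.9]
gripper_width: 0.0005
grip_force: 7.0
```

The drawer is against its stop: the position is unchanged and the force is up to 14 N. I'll back off straight and check.

{"fn": "send_rows", "kwargs": {"plan": [{"hand":1,"translation":[-0.5,0,0],"twist":[0,0,0]},{"hand":1,"translation":[-2,0.1,0],"twist":[0,0,0]},{"hand":1,"translation":[-4,0.3,0],"twist":[0,0,0]},{"hand":1,"translation":[-7,0.5,0],"twist":[0,0,0]},{"hand":1,"translation":[-10,0.7,0],"twist":[0,0,0]}]}}

```text
time_s: 13.85
eef_pos: [0.4841, -0.1588, 0.049]
ee_rot: [3.139, -0.116, 0.003]
wrist_force: [0.2, -0.2, 0.7]
gripper_width: 0.0004
grip_force: 0.0
```

{"fn": "send_rows", "kwargs": {"plan": [{"hand":1,"translation":[-1,0,3],"twist":[0,0,0]},{"hand":1,"translation":[-2,0,6],"twist":[0,0,0]},{"hand":1,"translation":[-3,0,9],"twist":[0,0,0]},{"hand":1,"translation":[-4,0,12],"twist":[0,0,0]},{"hand":1,"translation":[-5,0,14],"twist":[0,0,0]}]}}

```text
time_s: 14.27
eef_pos: [0.435, -0.1592, 0.1917]
ee_rot: [3.138, -0.116, 0.006]
wrist_force: [0.3, -0.3, 0.5]
gripper_width: 0.0004
grip_force: 0.0
```

Run:
```python
from h import *
a=get_image('scene');b=get_image('side')
A=cv2.resize(a['pixels'][130:430,130:430],(400,400));B=cv2.resize(b['pixels'][90:390,200:500],(400,400))
cv2.imwrite('pics/end.png',np.hstack([A,B])[:,:,::-1])
```

```text
(no output)
```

View pics/end.png

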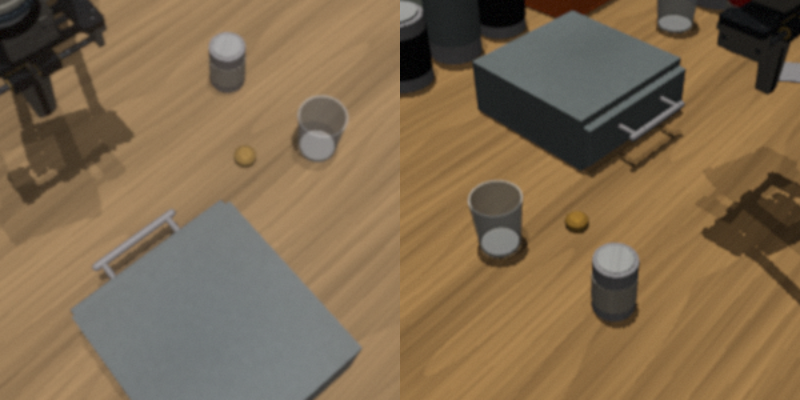

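Both views show the drawer shut, with the panel flush to the unit at crop (635,100) in the side half. The tall tin is standing untouched and the gripper is clear.

```bash
python3 -c "from cell import sign_off;print(sign_off())"
```

```text
the job is handed in; nothing more can be done
None
```

The squat tin was set down upright in the drawer, the drawer is pushed fully shut, the tall tin was left where it stood, and the job is handed in at about 14 s.

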